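# Set the tile easel to its working slope

### The arm

A 6-joint arm with a two-finger parallel gripper is mounted at the origin on the work surface. World frame = base frame: x ahead of the robot, y to its left, z up, the work surface at z = 0. Lengths are in mm, angles in rad, forces in N, time in s.
With the tool pointing down it reaches from about 350 to 975 mm from the base axis. Payload 7.1 kg.
Tool frame: the origin (TCP) lies at the centre of the arm's flange, where the gripper is bolted on; the fingertips stand 182 mm ahead of it and the grasp point (between the pads) lies 163 mm ahead of it; x points along the fingers, y is the direction in which the jaws open and shut, and the axes are right-handed (so a half turn about x gives the same grasp; the last joint's range is limited). The gripper opens to 88 mm and grips with 3 to 60 N. Pads are 20 mm wide; open, the fingers measure 115 mm over their backs; the gripper's body (75 mm by 178 mm) begins 61 mm behind the grasp point.
Start: joints at [-1.134, 0.423, 1.63, -0, 1.089, -0.019], TCP at [275.128, -561.169, 404.675] pointing down, gripper open.
Joint ranges: [-3, 3], [-0.9, 2.11], [0.09, 2.58], [-1.31, 4.45], [0.11, 2.69], [-2.54, 2.54]. Speed limits (rad/s): [2.39, 2.39, 3.01, 3.14, 3.14, 3.14].

### API

Orientations are given as a rotation vector (axis times angle).
In Python, from workcell import readout, viewer, workorder, models gives the robot as it stands. The module is installed in compiled form; this text tells all that it offers.
- The arm moves only by the tool apply_moves, never from a script. Its argument "commands" is a list that holds one entry, the list of rows, each a list of 4 numbers: the shift along the world's x, y, z in m, then the turn about the world's z in rad. A call has 1 to 8 rows; each row is the pose to reach, as a shift and turn from the pose commanded when the call began; what a row does not reach only later rows make up. A row lasts 1/8 s, in which the tool goes at most 62.5 mm and 10.7 degrees, less where a joint would pass 70% of its speed; a pose out of reach is approached as far as the arm can. A call with a gripper value outside its range is refused whole. "gripper" is the finger opening in m, from 0 to 0.0878, set as the call begins (left out, the last holds). The fingers move at their own pace and stop on an object; the grip force is fixed at half the most. Time passes only in rows, so rows that repeat a pose let the fingers close. It gives the time, the measured TCP pose, the force and the opening at its end, in the units of the state.
- readout.get_obs(): the state, without advancing time (a new reading comes with each control period).
- viewer.get_image(name): name is "side" or "top" or "wrist"; returns a dict with "color" (384x512x3 uint8, red, green, blue), "vertical_fov" (degrees; the focal length in pixels is half the picture's height over the tangent of half this angle, whatever the lens; pixels are square), "cx", "cy" (the principal point, pixels), "rvec" (rotation vector, rad) and "tvec" (3), from world to camera coordinates, as OpenCV has them. Camera axes: x right, y down, z forward; pixel columns grow to the right and rows downward; lengths in mm; the calibration is good to about 2 mm. The wrist camera is an equidistant fisheye: a pixel r from the principal point sees the ray r / f radians off the axis. A picture is of the moment at which its call begins. There is no depth.
- workorder.close_job(): hands the job in, once; it reports no verdict.
Trained networks look in the newest picture that a camera, given by its name, has taken for a name from the list of things; names that differ only in an ending like _2 or _b are one class to them, and where a whole thing is asked for, a point or a joint stands for the part that bears it (a point fixed in the world has none). Each returns a list of dicts, best first, with "conf" (0 to 1); they miss things now and then, are a little off and sometimes report something else, mostly with a low value. They report only what shows in the picture. A call takes as long as a camera call. They do not tell look-alikes from the thing itself.
- models.search_frame(camera, label): "position" ([x, y, z] in mm, in world coordinates, good to about 4 mm: the middle of the surface that is visible of it).
- models.place_of(camera, label): "position" ([x, y, z] in mm, in world coordinates, good to about 4 mm: a listed point, or the origin of a listed thing).
The state is a dict: "t": time; "qpos": joint angles; "qvel": joint speeds; "joint_torque": joint torques, N m; "ee_pos": TCP position; "orientation": TCP orientation; "ft_force": force on the tool from outside, world axes, zero at the start; "moment": the same for the moment, N m; "width": finger opening in mm.
Only numpy, scipy, OpenCV 4.12 (cv2) and the standard library are available. Lean on these libraries where they do the work, as an engineer would, in place of code of your own. Each camera call takes 0.05 s, during which the arm holds its last target.

### The job

Set the tile easel to its working slope: first raise the hinged board until it stands at about 50 degrees, then push the wooden prop block along the bench, under the board, until it stands square and close against the stop strip and roughly in the middle of the board's width. Then press the board down, firmly but not hard, until it rests on the block, and leave everything like that. Keep the block standing on the bench and leave the pots and the jar alone.

Things in the scene. Friction and masses are not known exactly. Their poses are not given: they have to be found in the camera images.
- easel: Fixed wooden rail with two brass hinges, 35 x 300 x 18 mm, screwed to the bench. Origin on the bench straight below the hinge line, at mid-length of it; the hinge line runs along the easel's y. The board extends from the hinge line towards the easel's -x; so do the stop strip and the block's starting place. z is up.
- board (a joint): Angle in rad of the pale wooden easel board: 180 mm (hinge to free edge) x 240 mm x 12 mm thick, 0.4 kg, a white tile (95 x 140 x 7 mm) fixed on its upper face, 24 to 119 mm from the hinge line; the outer 61 mm is bare. 0: level; grows as the free edge rises, to 1.5. The stiff hinge (0.75 N m friction) keeps the board where it is left.
- board_hinge (a point): Point on the hinge line at its middle, 22 mm above the bench, in the plane of the board's underside. Axes turn with the board: x from the free edge towards the hinge, y along the hinge line, z out of the upper face.
- board_edge (a point): Middle of the lower arris of the board's free edge, 180 mm from the hinge line, in the plane of the underside. Axes as board_hinge. Beneath the edge there is only the bare bench.
- strip: Dark wooden stop strip, fixed to the bench beneath the board, 20 mm (x) x 290 mm (y) x 14 mm high, parallel to the hinge line, its stop face 95 to 135 mm from it; its ends stick out on both sides of the board. Origin: centre of its underside; axes parallel to the easel's. Its stop face is at x = -10 mm, looking away from the hinge.
- block: Loose wooden prop block, 100 mm (x) x 130 mm (y) x 85 mm high, about 0.45 kg, on the bench some way in front of the board's free edge. Origin: centre of its underside. Its +x face, which looks roughly towards the easel, goes against the strip; z is up.
- block_foot (a point): Middle of the lower edge of the block's +x face, on the bench.
- block_top (a point): Middle of the upper edge of the block's +x face, 85 mm above the bench: the board comes to rest on this edge.
- mug: Green glazed mug, 80 mm wide, 95 mm high. Origin: centre of its underside. Leave alone.
- bowl: Blue glazed bowl, 100 mm wide, 55 mm high. Origin: centre of its underside. Leave alone.
- jar: Grey glaze jar with white cap, 70 mm wide, 100 mm high. Origin: centre of its underside. Leave alone.
Not all that is in view belongs to the job. What is meant by the block is not orange or turquoise, and is the larger of those in its own colour.

How it is judged:
By the outcome, as a careful person would: the job done as asked, in the order asked, and still so for the second after the job is handed in, with the robot touching nothing.
It also fails if it takes over 72 s, if anything falls off the work surface, if the arm or the gripper's body presses on something with over 40 N, if the wrist force passes 120 N, or if a joint passes its speed limit or range.

## Working session

There is one attempt and no reset: what is moved stays moved. The work goes in short steps, Python scripts to look and compute and a tool call to move; the robot and the scene stay as the last step left them, time stands still between calls to the robot, and variables do not carry over. Pictures are saved under pics/ and viewed, and the job is handed in when it is done.

Besides the shell and the picture viewer there is one more tool, called as a command line: name --argument value ..., lists and objects as JSON in quotes. apply_moves: Moves the arm, as the interface text tells. Its arguments: {"type":"object","properties":{"commands":{"type":"array","items":{"type":"array","items":{"type":"array","items":{"type":"number"}}}},"gripper":{"type":"number"}},"required":["commands"]}

```bash
mkdir -p pics; cat > h.py <<'E'
import numpy as np,cv2
from workcell import readout,viewer,workorder,models
def shot(n,f):
    im=viewer.get_image(n); cv2.imwrite('pics/'+f,im['color'][:,:,::-1]); return im
def K(im):
    f=im['color'].shape[0]/2/np.tan(np.radians(im['vertical_fov'])/2)
    return f
def proj(im,P):
    R,_=cv2.Rodrigues(np.array(im['rvec'],float)); c=R@np.array(P,float)+np.array(im['tvec']).ravel()
    f=K(im); return im['cx']+f*c[0]/c[2], im['cy']+f*c[1]/c[2]
def ray(im,u,v,fish=False):
    R,_=cv2.Rodrigues(np.array(im['rvec'],float)); t=np.array(im['tvec']).ravel(); f=K(im)
    x=np.array([u-im['cx'],v-im['cy']])
    if fish:
        r=np.hypot(*x); th=r/f; d=np.array([*(x/max(r,1e-9)*np.sin(th)),np.cos(th)])
    else: d=np.array([*(x/f),1.])
    return -R.T@t, R.T@d
def onz(im,u,v,z,fish=False):
    o,d=ray(im,u,v,fish); return o+d*(z-o[2])/d[2]
def tri(a,b):
    (o1,d1),(o2,d2)=a,b
    A=np.stack([d1,-d2],1); s=np.linalg.lstsq(A,o2-o1,rcond=None)[0]
    p,q=o1+s[0]*d1,o2+s[1]*d2; return (p+q)/2,np.linalg.norm(p-q)
E
python3 - <<'E'
from h import *
np.set_printoptions(precision=1,suppress=True)
o=readout.get_obs(); print(o)
for n in ['side','top','wrist']:
    im=shot(n,n+'0.png'); print(n,im['vertical_fov'],im['cx'],im['cy'],im['rvec'],im['tvec'])
    for l in ['easel','board_hinge','board_edge','strip','block','block_foot','block_top','mug','bowl','jar']:
        print(l,[(np.round(d['position']),round(d['conf'],2)) for d in models.place_of(n,l)][:4])
E
```

```text
{'t': 0.0, 'qpos': array([-1.1,  0.4,  1.6,  0. ,  1.1, -0. ]), 'qvel': array([ 0., -0.,  0., -0.,  0., -0.]), 'joint_torque': array([ -0. , -54.5, -27.4,   0.1,   0. ,  -0. ]), 'ee_pos': array([ 275. , -560.9,  403.9]), 'orientation': array([ 2. ,  0.5, -2. ]), 'ft_force': array([-0.6, -0.2,  1. ]), 'moment': array([-0., -0.,  0.]), 'width': 87.86787010167022}
side 54.30958358967242 259.44389603837993 194.74428512837298 [ 0.1 -2.8  1.3] [522.2 163.4 851.4]
easel [(array([ 545., -225.,   -1.]), 0.61)]
board_hinge [(array([ 538., -224.,   26.]), 0.79)]
board_edge [(array([546., -51.,  54.]), 0.79)]
strip [(array([529., 108.,  86.]), 0.2)]
block [(array([353.,  96.,  -4.]), 0.89), (array([341., 266.,  -1.]), 0.84), (array([532., 159.,  -2.]), 0.62), (array([686., 110.,  -3.]), 0.62)]
block_foot [(array([382., 104.,  -1.]), 0.65)]
block_top [(array([528., 113.,  88.]), 0.98), (array([706.,  75.,  58.]), 0.94), (array([375., 301.,  82.]), 0.89), (array([384., 108.,  64.]), 0.61)]
mug [(array([ 382., -366.,   -1.]), 0.71)]
bowl [(array([ 544., -456.,    4.]), 0.6)]
jar [(array([ 675., -38
[... 389 characters left out ...]
[356.,  96.,   1.]), 0.86), (array([341., 263.,  -0.]), 0.85), (array([689., 106.,  -2.]), 0.59)]
block_foot [(array([710.,  78.,   0.]), 0.88), (array([528., 105.,  -2.]), 0.69)]
block_top [(array([375., 298.,  85.]), 0.98), (array([704.,  79.,  63.]), 0.93), (array([528., 108.,  83.]), 0.88), (array([387., 110.,  61.]), 0.74)]
mug [(array([ 380., -366.,   -1.]), 0.64)]
bowl [(array([ 540., -450.,    5.]), 0.62)]
jar [(array([ 679., -384.,   -2.]), 0.8)]
wrist 65.70646984690485 254.9218201742992 189.2492885432469 [-2.5  1.5  0.2] [-624.   -30.   389.7]
easel []
board_hinge []
board_edge []
strip []
block []
block_foot []
block_top []
mug [(array([ 377., -365.,   -4.]), 0.96)]
bowl []
jar []
```

View pics/side0.png

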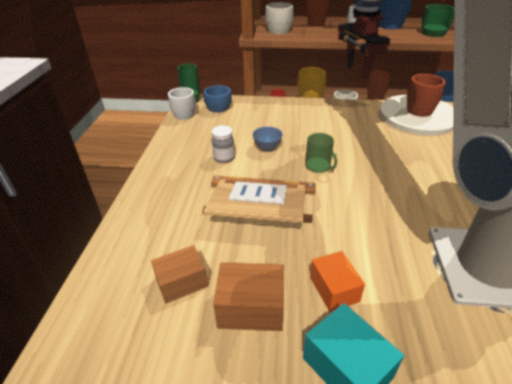

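View pics/top0.png

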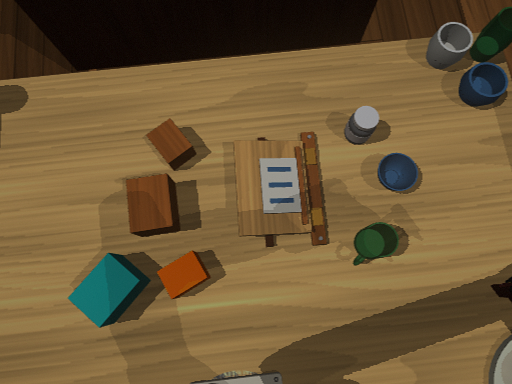

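View pics/wrist0.png

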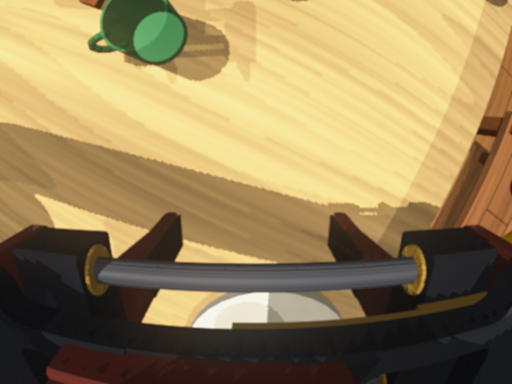

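The side picture shows the easel at about (260,200), the large brown block at (250,295) and the smaller brown one at (180,272). In the top picture, the strip ends stick out at (262,138) and (270,242). I'll zoom in to measure.

```bash
python3 - <<'E'
import cv2
t=cv2.imread('pics/top0.png'); s=cv2.imread('pics/side0.png')
def z(im,x,y,w,h,k,n): cv2.imwrite('pics/'+n,cv2.resize(im[y:y+h,x:x+w],None,fx=k,fy=k,interpolation=cv2.INTER_CUBIC))
z(t,220,125,120,125,5-.2,'tz1.png'); z(t,110,160,90,90,6,'tz2.png'); z(s,190,170,140,65,5.5,'sz1.png'); z(s,200,250,100,90,6,'sz2.png')
E
```

```text
(no output)
```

View pics/tz1.png

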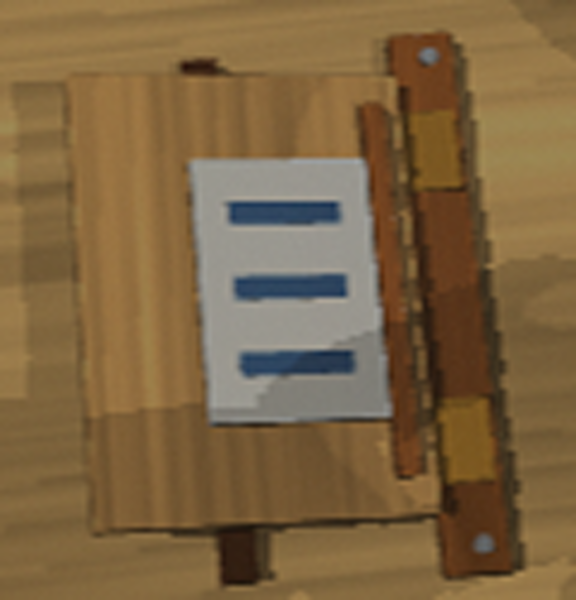

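View pics/tz2.png

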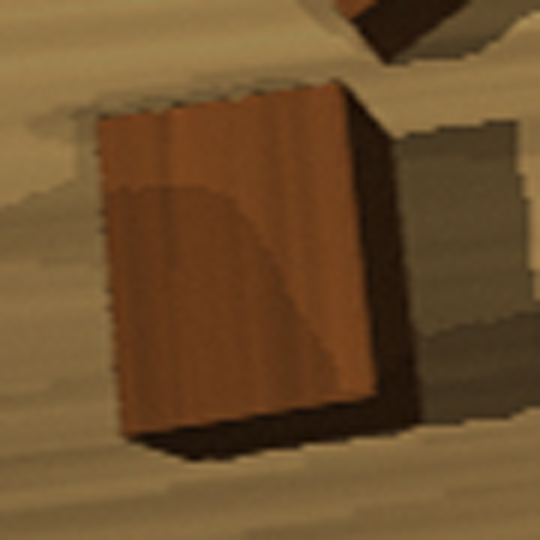

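View pics/sz1.png

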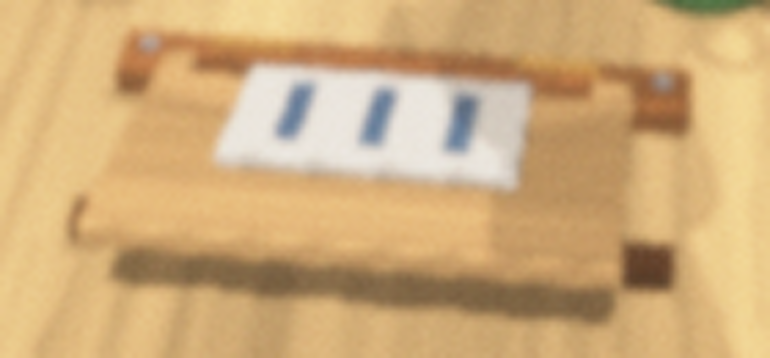

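View pics/sz2.png

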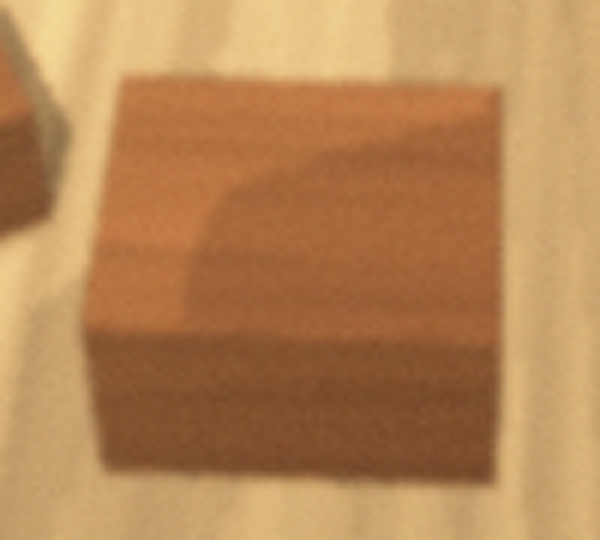

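```bash
python3 - <<'E'
from h import *
np.set_printoptions(precision=1,suppress=True)
print(readout.get_obs()['t'])
T=shot('top','t1.png');S=shot('side','s1.png')
def c(p,k,o): return ((p[0]+.5)/k-.5+o[0],(p[1]+.5)/k-.5+o[1])
tb=[c(p,6,(110,160)) for p in [(100,118),(340,84),(375,395),(124,436)]]
sb=[c(p,6,(200,250)) for p in [(87,328),(122,76),(500,88),(497,335)]]
print('block top T',[onz(T,*p,85) for p in tb]); print('S',[onz(S,*p,85) for p in sb])
for a in tb: print('tri',[ (tri(ray(T,*a),ray(S,*b))) for b in sb if tri(ray(T,*a),ray(S,*b))[1]<8])
print('foot S',[onz(S,*c(p,6,(200,250)),0) for p in [(104,468),(494,482)]])
print('rail T z18',[onz(T,*c(p,4.8,(220,125)),18) for p in [(388,36),(452,33),(442,575),(515,570)]])
print('rail screws T',[onz(T,*c(p,4.8,(220,125)),18) for p in [(428,55),(484,543)]])
print('rail screws S',[onz(S,*c(p,5.5,(190,170)),18) for p in [(149,43),(662,82)]])
te=[c(p,4.8,(220,125)) for p in [(68,75),(93,532)]]
se=[c(p,5.5,(190,170)) for p in [(90,212),(618,254)]]
print('edge upper',[tri(ray(T,*a),ray(S,*b)) for a,b in zip(te,se)])
print('strip T near end z14: stop side,hinge side',[onz(T,*c(p,4.8,(220,125)),14) for p in [(220,583),(256,583),(182,62),(210,60)]])
print('strip S near end top face corners: front',[onz(S,*c(p,5.5,(190,170)),14) for p in [(625,250),(672,250),(76,220)]])
print('front bottom',[onz(S,*c(p,5.5,(190,170)),0) for p in [(628,286),(672,288)]])
E
```

```text
1.65
block top T [array([588.4, 207.4,  85. ]), array([591.8, 111.5,  85. ]), array([465. , 104.5,  85. ]), array([459.9, 201.5,  85. ])]
S [array([586.3, 210.7,  85. ]), array([593.4, 112.2,  85. ]), array([465.7, 106. ,  85. ]), array([461.7, 201.8,  85. ])]
tri [(array([588.2, 208.4,  82. ]), np.float64(2.394990591602571))]
tri [(array([592.9, 111.7,  84.1]), np.float64(1.437649547670756))]
tri [(array([465.5, 104.8,  83.5]), np.float64(0.4271793279862609))]
tri [(array([460.9, 201.6,  84.4]), np.float64(1.6783483561966683))]
foot S [array([588.9, 207.3,   0. ]), array([460.4, 200.5,   0. ])]
rail T z18 [array([ 688.7, -233.7,   18. ]), array([ 686.5, -269.3,   18. ]), array([ 390.8, -220.8,   18. ]), array([ 389.1, -258.6,   18. ])]
rail screws T [array([ 675.1, -254.2,   18. ]), array([ 404.7, -244.8,   18. ])]
rail screws S [array([ 675.5, -256.1,   18. ]), array([ 405.2, -245.5,   18. ])]
edge upper [(array([660.3, -57.2,  77. ]), np.float64(2.7246006976775154)), (array([427.2, -47.4,  78.5]), np.float64(3.633380825436199))]
strip T near end z14: stop side,hinge side [array([ 399.8, -106.7,   14. ]), array([ 397.7, -125.2,   14. ]), array([ 687.9, -118.6,   14. ]), array([ 687.3, -134.2,   14. ])]
strip S near end top face corners: front [array([ 422.7, -120.7,   14. ]), array([ 400.7, -122.6,   14. ]), array([ 685.6, -119.1,   14. ])]
front bottom [array([ 420.3, -111. ,    0. ]), array([ 399.7, -111.5,    0. ])]
```

```bash
python3 - <<'E'
from h import *
o=readout.get_obs(); R=cv2.Rodrigues(o['orientation'])[0]; print(np.round(R,3),o['ee_pos'],o['qpos'])
d=R[:,1]; print('jaw heading',np.arctan2(d[1],d[0]))
E
```

```text
[[ 0.     0.44  -0.898]
 [-0.    -0.898 -0.44 ]
 [-1.     0.    -0.   ]] [ 275.13529103 -561.19053953  404.68871458] [-1.13400827e+00  4.23113185e-01  1.62984439e+00  2.73992792e-05
  1.08861903e+00 -1.90283921e-02]
jaw heading -1.114992587268362
```

apply_moves --commands '[[[0.025,0.055,0,0.1],[0.05,0.11,0,0.22],[0.075,0.165,0,0.36],[0.1,0.22,0,0.5],[0.125,0.275,0,0.64],[0.15,0.33,0,0.78],[0.175,0.385,0,0.9],[0.2,0.44,0,1.0]]]'

```text
t: 2.75
ee_pos: [475.7, -119.3, 405.1]
orientation: [1.291, 1.153, -1.29]
ft_force: [0.3, 0.2, -0.1]
width: 87.4
```

apply_moves --commands '[[[0.02,0.045,0,0.04],[0.045,0.09,-0.01,0.076],[0.07,0.126,-0.05,0.076],[0.07,0.126,-0.1,0.076],[0.07,0.126,-0.14,0.076],[0.07,0.126,-0.172,0.076],[0.07,0.126,-0.172,0.076]]]'

```text
t: 3.62
ee_pos: [544.2, 4.9, 230.7]
orientation: [1.235, 1.194, -1.241]
ft_force: [-0.5, -0.3, 1.1]
width: 87.7
```

```bash
python3 - <<'E'
from h import *
T=shot('top','t2.png');S=shot('side','s2.png');W=shot('wrist','w2.png')
o=readout.get_obs(); R=cv2.Rodrigues(o['orientation'])[0]; print(o['ee_pos'],np.arctan2(*R[[1,0],1]),o['ft_force'],o['t'])
S=S['color'][130:330,160:370,::-1];cv2.imwrite('pics/s2z.png',cv2.resize(S,None,fx=3.5,fy=3,interpolation=2))
E
```

```text
[545.77915622   4.78064605 233.92238109] -0.03912433839758817 [ 0.13089812  0.19716912 -0.27289392] 3.775
```

View pics/s2z.png

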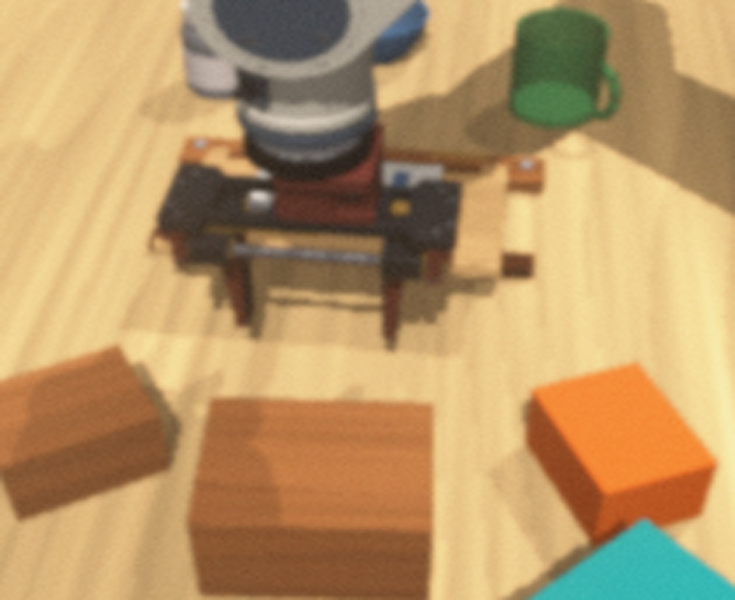

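View pics/w2.png

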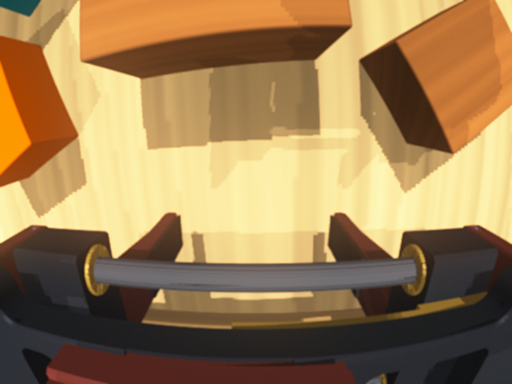

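apply_moves --commands '[[[0,-0.02,-0.007,0],[-0.001,-0.035,-0.007,0],[-0.001,-0.042,-0.007,0],[-0.001,-0.045,-0.007,0],[-0.001,-0.045,-0.007,0]]]'

```text
t: 4.4
ee_pos: [544.1, -38.5, 226.1]
orientation: [1.241, 1.193, -1.237]
ft_force: [1.5, 19.0, 2.5]
width: 87.7
```

apply_moves --commands '[[[0,-0.003,0.006,0],[0,-0.0045,0.013,0],[0,-0.007,0.02,0],[0,-0.01,0.026,0],[0,-0.013,0.033,0],[-0.001,-0.016,0.039,0],[-0.001,-0.016,0.039,0]]]'

```text
t: 5.28
ee_pos: [543.4, -53.1, 266.3]
orientation: [1.244, 1.193, -1.235]
ft_force: [-2.1, 29.1, 14.8]
width: 87.7
```

```bash
python3 - <<'E'
from h import *
S=shot('side','s3.png');T=shot('top','t3.png')
for n in ['side','top']:print([(np.round(d['position']),round(d['conf'],2)) for d in models.place_of(n,'board_edge')][:3])
S=S['color'][130:330,160:370,::-1];cv2.imwrite('pics/s3z.png',cv2.resize(S,None,fx=3.5,fy=3,interpolation=2))
o=readout.get_obs();print(o['ee_pos'],o['ft_force'])
E
```

```text
[(array([545., -62.,  98.]), 0.67)]
[]
[543.42300046 -53.10665882 266.28861062] [-1.12932577 28.99042528 15.1402499 ]
```

View pics/s3z.png

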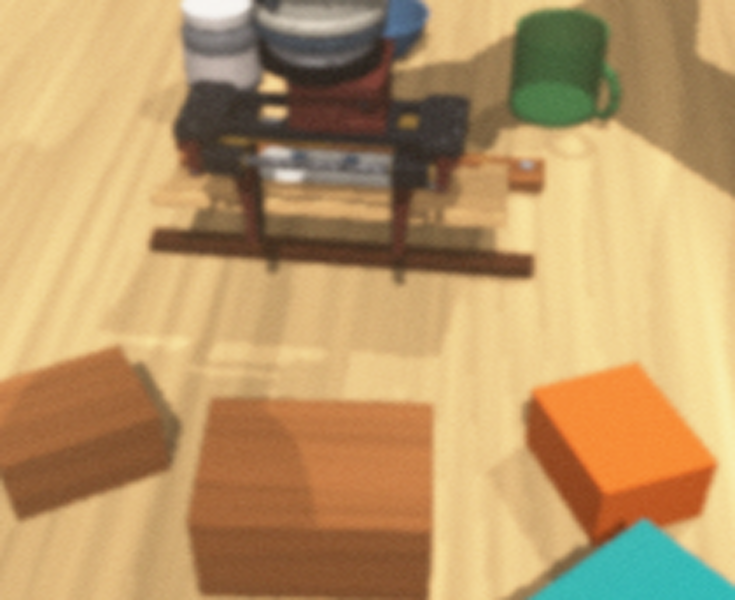

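apply_moves --commands '[[[0,-0.006,0.011,0],[0,-0.0135,0.0225,0],[-0.001,-0.022,0.0335,0],[-0.001,-0.031,0.044,0],[-0.001,-0.037,0.05,0],[-0.001,-0.037,0.05,0]]]'

```text
t: 6.22
ee_pos: [542.4, -90.6, 317.5]
orientation: [1.244, 1.193, -1.234]
ft_force: [-4.2, 25.3, 20.1]
width: 87.7
```

```bash
python3 - <<'E'
from h import *
S=shot('side','s4.png');T=shot('top','t4.png')
for n in ['side','top']:print([(np.round(d['position']),round(d['conf'],2)) for d in models.place_of(n,'board_edge')][:3])
S=S['color'][100:270,160:370,::-1];cv2.imwrite('pics/s4z.png',cv2.resize(S,None,fx=3.5,fy=3.5,interpolation=2))
T=T['color'][110:260,190:350,::-1];cv2.imwrite('pics/t4z.png',cv2.resize(T,None,fx=4,fy=4,interpolation=2))
o=readout.get_obs();print(o['ee_pos'],o['ft_force'])
E
```

```text
[(array([532., 158.,  -0.]), 0.66), (array([542., -98., 149.]), 0.62)]
[(array([ 540., -227.,   25.]), 0.35)]
[542.48586023 -90.57620496 317.17708744] [-3.92412048 25.5151175  21.30228732]
```

View pics/s4z.png

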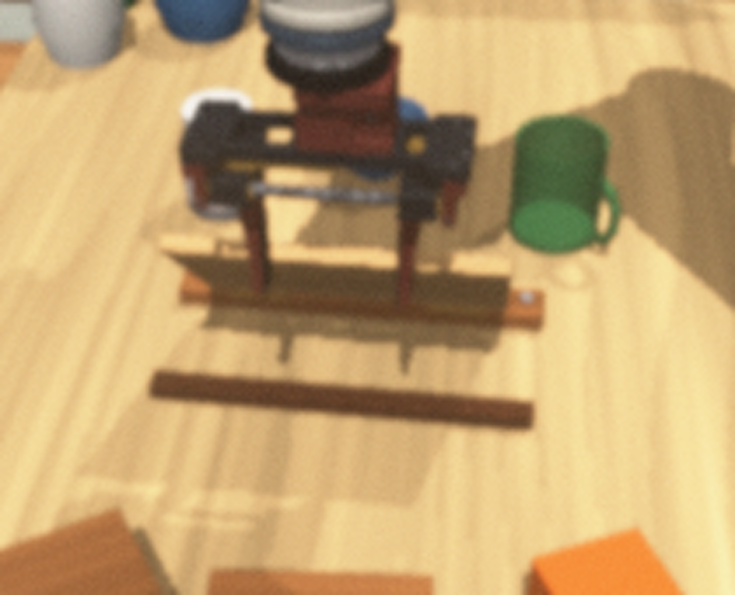

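View pics/t4z.png

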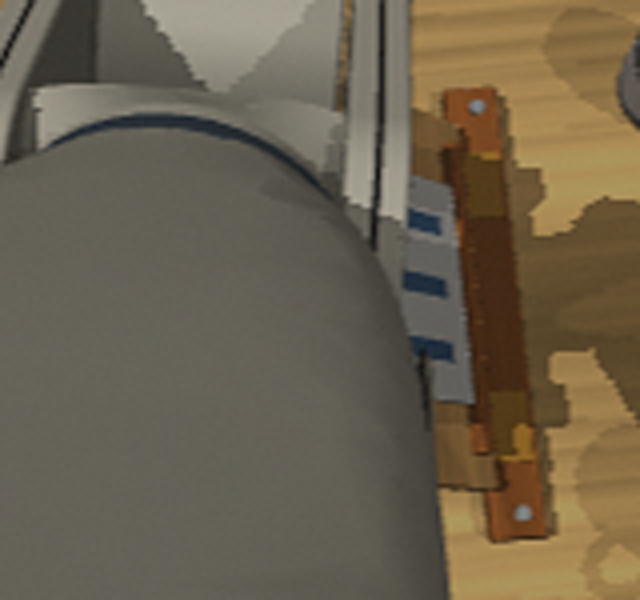

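```bash
cat >> h.py <<'E'
H=np.array([540.,-226.,22.]); U=np.array([.9992,-.039,0]); N=np.array([.039,.9992,0])
def theta(im,u,v,r=180.):
    # ray intersect cylinder radius r about hinge
    o,d=ray(im,u,v); s=np.linspace(300,2500,200001)[:,None]; 
    d=d/np.linalg.norm(d); P=o+s*d-H; a=P@N; b=P[:,2]; rr=np.hypot(a,b)-r
    i=np.where(np.diff(np.sign(rr)))[0]
    return [(float(np.degrees(np.arctan2(b[k],a[k])).round(1)),float((P[k]@U).round(1))) for k in i]
E
python3 - <<'E'
from h import *
S=viewer.get_image('side')
q=lambda p:((p[0]+.5)/3.5-.5+160,(p[1]+.5)/3.5-.5+100)
print('upper r=180.4, subtract 3.8',[theta(S,*q(p),180.4) for p in [(162,237),(512,262)]])
print('lower',[theta(S,*q(p),180) for p in [(165,252),(508,277)]])
s0=lambda p:((p[0]+.5)/5.5-.5+190,(p[1]+.5)/5.5-.5+170)
print('start lower',[theta(S,*s0(p),180) for p in [(82,243),(615,284)]],'upper',[theta(S,*s0(p),180.4) for p in [(90,212),(618,254)]])
E
```

```text
upper r=180.4, subtract 3.8 [[(48.8, 117.7), (-155.8, 211.6)], [(48.9, -119.4), (-156.0, -121.2)]]
lower [[(45.6, 114.5), (-151.3, 208.3)], [(45.7, -117.5), (-151.4, -118.7)]]
start lower [[(12.1, 117.1), (-104.7, 196.9)], [(13.0, -117.7), (-105.9, -118.7)]] upper [[(17.2, 112.8), (-111.6, 196.6)], [(17.7, -117.9), (-112.2, -119.0)]]
```

apply_moves --commands '[[[0,-0.004,0.004,0],[0,-0.008,0.008,0],[0,-0.0115,0.01,0],[0,-0.0115,0.01,0]]]'

```text
t: 6.98
ee_pos: [542.5, -102.7, 327.1]
orientation: [1.243, 1.192, -1.234]
ft_force: [-2.6, 21.2, 17.2]
width: 87.8
```

```bash
python3 - <<'E'
from h import *
S=shot('side','s5.png')
S=S['color'][100:270,160:370,::-1];cv2.imwrite('pics/s5z.png',cv2.resize(S,None,fx=3.5,fy=3.5,interpolation=2))
E
```

```text
(no output)
```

View pics/s5z.png

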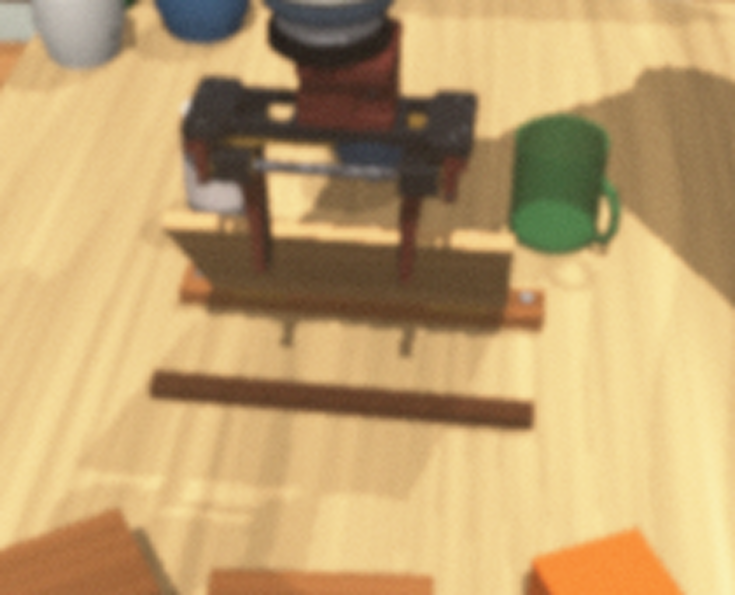

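```bash
python3 - <<'E'
from h import *
S=viewer.get_image('side')
q=lambda p:((p[0]+.5)/3.5-.5+160,(p[1]+.5)/3.5-.5+100)
print('lower',[theta(S,*q(p),180) for p in [(167,231),(511,251)]], 'upper',[theta(S,*q(p),180.4) for p in [(167,213),(515,236)]])
o=readout.get_obs();print(o['ee_pos'],o['t'])
E
```

```text
lower [[(50.2, 114.8), (-157.8, 206.6)], [(51.3, -118.2), (-159.3, -119.5)]] upper [[(54.2, 116.4), (-163.4, 206.4)], [(54.6, -120.0), (-163.9, -122.0)]]
[ 542.55252404 -102.67063749  326.9951824 ] 7.075
```

apply_moves --commands '[[[0,0.015,0,0],[0.0,0.05,0,0],[-0.005,0.1,0,0.03],[-0.01,0.16,0,0.06],[-0.015,0.22,0,0.093],[-0.02,0.28,0,0.093],[-0.02,0.33,0,0.093],[-0.02,0.346,0,0.093]]]'

```text
t: 8.07
ee_pos: [521.8, 243.5, 324.6]
orientation: [1.168, 1.235, -1.167]
ft_force: [-0.1, -1.7, -1.1]
width: 87.7
```

```bash
python3 - <<'E'
from h import *
S=shot('side','s6.png');T=shot('top','t6.png')
cv2.imwrite('pics/s6z.png',cv2.resize(S['color'][100:270,160:370,::-1],None,fx=3.5,fy=3.5,interpolation=2))
for n in ['side','top']:print([(np.round(d['position']),round(d['conf'],2)) for d in models.place_of(n,'strip')][:3])
o=readout.get_obs(); R=cv2.Rodrigues(o['orientation'])[0]; print(o['ee_pos'],np.arctan2(*R[[1,0],1]),o['ft_force'])
E
```

```text
[]
[(array([ 543., -122.,   -4.]), 0.73)]
[522.04202888 240.24744907 324.40667026] 0.05365045860893137 [-0.52409501  0.32932825 -0.21587529]
```

View pics/s6z.png

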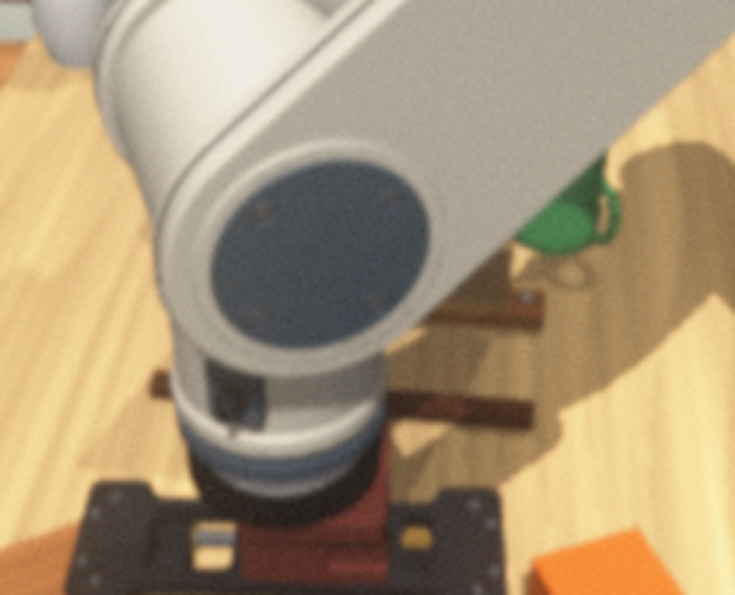

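View pics/t6.png

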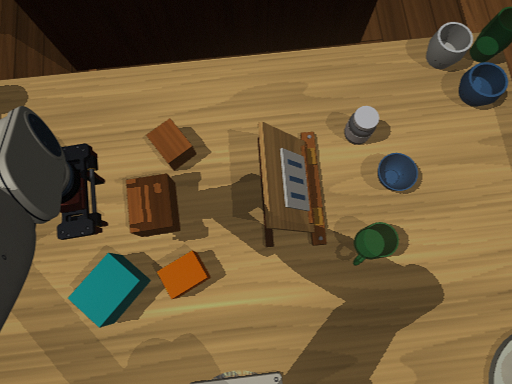

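apply_moves --commands '[[[0,0,-0.05,0],[0,0,-0.095,0],[0,0,-0.12,0],[0,0,-0.12,0],[0.001,-0.014,-0.12,0],[0.001,-0.02,-0.12,0],[0.001,-0.024,-0.12,0],[0.001,-0.024,-0.12,0]]]'

```text
t: 9.28
ee_pos: [523.4, 217.1, 205.4]
orientation: [1.17, 1.234, -1.169]
ft_force: [-0.4, 0.3, -0.3]
width: 87.7
```

```bash
python3 - <<'E'
from h import *
T=shot('top','t7.png');W=shot('wrist','w7.png')
cv2.imwrite('pics/t7z.png',cv2.resize(T['color'][100:300,40:340,::-1],None,fx=2.6,fy=2.6,interpolation=2))
o=readout.get_obs(); R=cv2.Rodrigues(o['orientation'])[0]; print(o['ee_pos'],np.arctan2(*R[[1,0],1]),o['ft_force'])
E
```

```text
[523.13349216 217.29318973 204.94931619] 0.05420386278801744 [-0.4580334   0.51313111 -0.81805279]
```

View pics/t7z.png

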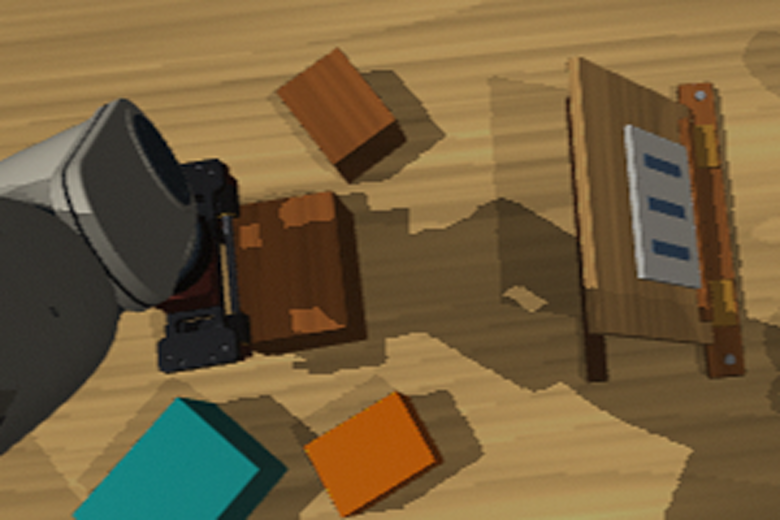

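View pics/w7.png

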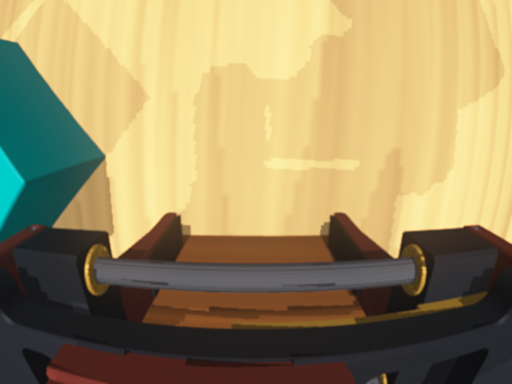

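apply_moves --commands '[[[0.0005,-0.008,0,0],[0.001,-0.018,0,-0.006],[0.003,-0.032,0,-0.016],[0.005,-0.047,0,-0.027],[0.007,-0.062,0,-0.038],[0.0095,-0.077,0,-0.049],[0.012,-0.092,0,-0.06],[0.0135,-0.104,0,-0.068]]]'

```text
t: 10.38
ee_pos: [536.8, 112.6, 204.8]
orientation: [1.221, 1.202, -1.22]
ft_force: [-0.2, 5.9, 3.2]
width: 87.8
```

```bash
python3 - <<'E'
from h import *
T=shot('top','t8.png')
cv2.imwrite('pics/t8z.png',cv2.resize(T['color'][110:270,110:340,::-1],None,fx=3.4,fy=3.4,interpolation=2))
o=readout.get_obs(); R=cv2.Rodrigues(o['orientation'])[0]; print(o['ee_pos'],np.arctan2(*R[[1,0],1]),o['ft_force'])
E
```

```text
[536.77906088 111.49713256 204.72160679] -0.015366191105690841 [ 0.60486918 -0.73415263  0.09841057]
```

View pics/t8z.png

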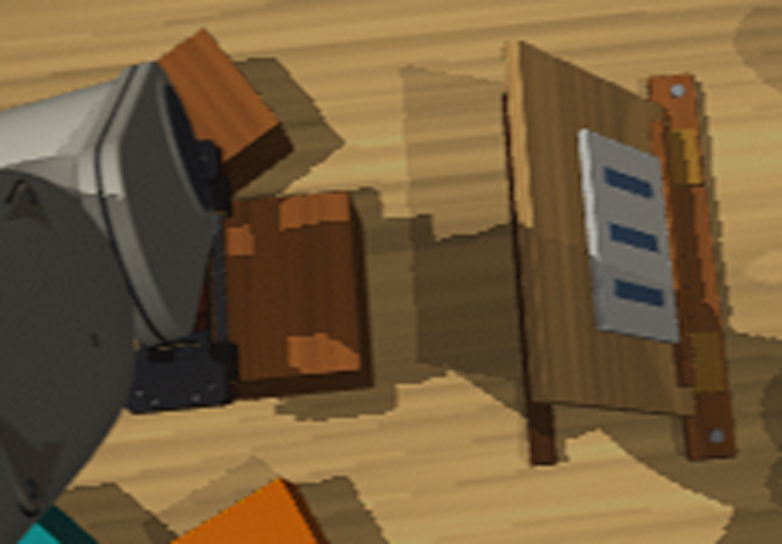

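```bash
python3 - <<'E'
from h import *
T=viewer.get_image('top'); q=lambda p:((p[0]+.5)/3.4-.5+110,(p[1]+.5)/3.4-.5+110)
a,b=[onz(T,*q(p),85) for p in [(349,192),(360,375)]]; print(a,b,(a+b)/2,np.arctan2(a[1]-b[1],a[0]-b[0]))
for p in [(511,41),(530,400)]: print(theta(T,*q(p),180.4))
print(theta(T,*q((506,92)),116), [onz(T,*q(p),14) for p in [(530,464),(555,464)]],[onz(T,*q(p),0) for p in [(530,464)]])
E
```

```text
[5.98171869e+02 1.80653690e-01 8.50000000e+01] [466.58415563   3.24804892  85.        ] [532.37801218   1.7143513   85.        ] -0.023306429941337928
[(53.3, 118.8), (-56.6, 253.4)]
[(51.2, -118.8), (-53.6, -78.9)]
[(16.5, 129.0), (-18.8, 157.7)] [array([ 399.66128691, -106.92849958,   14.        ]), array([ 397.62524431, -125.07100947,   14.        ])] [array([ 400.88172164, -107.21313412,    0.        ])]
```

apply_moves --commands '[[[0.001,-0.01,0,-0.006],[0.003,-0.025,0,-0.012],[0.005,-0.04,0,-0.018],[0.0065,-0.055,0,-0.024],[0.008,-0.07,0,-0.024],[0.0095,-0.084,0,-0.024],[0.0105,-0.096,0,-0.024],[0.011,-0.102,0,-0.024]]]'

```text
t: 11.48
ee_pos: [547.6, 10.4, 204.6]
orientation: [1.238, 1.191, -1.238]
ft_force: [-0.6, 2.6, 0.1]
width: 88.0
```

```bash
python3 - <<'E'
from h import *
T=shot('top','t9.png')
cv2.imwrite('pics/t9z.png',cv2.resize(T['color'][110:270,140:340,::-1],None,fx=3.7,fy=3.7,interpolation=2))
S=shot('side','s9.png')
cv2.imwrite('pics/s9z.png',cv2.resize(S['color'][100:270,160:370,::-1],None,fx=3.5,fy=3.5,interpolation=2))
o=readout.get_obs(); R=cv2.Rodrigues(o['orientation'])[0]; print(o['ee_pos'],np.arctan2(*R[[1,0],1]),o['ft_force'])
E
```

```text
[547.72530639  10.57549067 204.69509073] -0.03837609777904625 [-0.17199641  0.01236496 -0.94030981]
```

View pics/t9z.png

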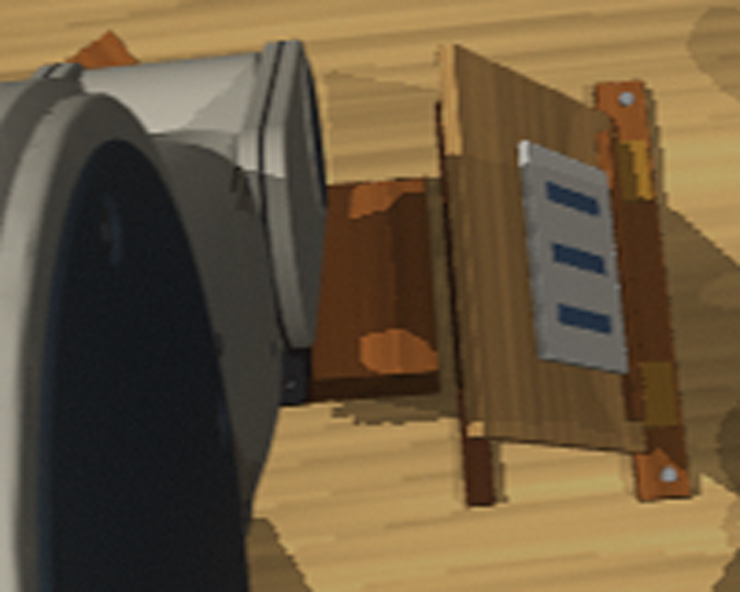

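View pics/s9z.png

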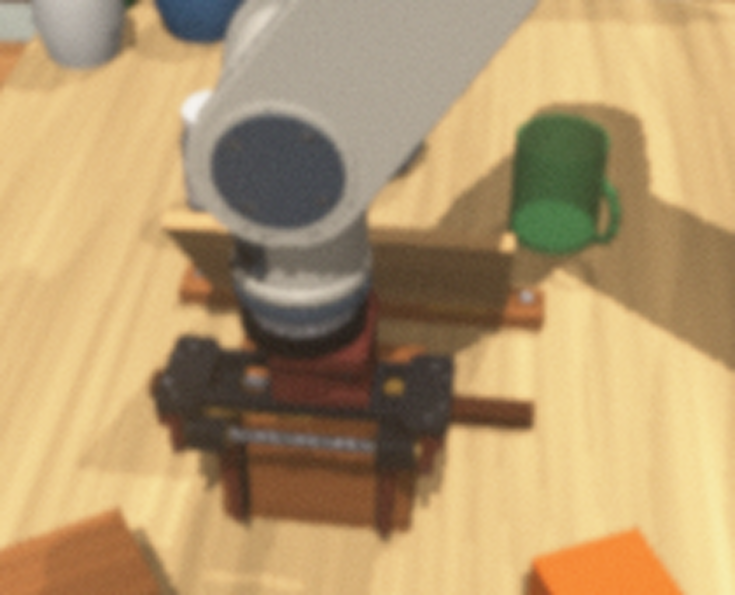

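apply_moves --commands '[[[0,-0.003,0,0],[0,-0.006,0,0],[0,-0.009,0,0],[0,-0.009,0,0]]]'

```text
t: 12.08
ee_pos: [547.7, 2.2, 204.7]
orientation: [1.237, 1.191, -1.237]
ft_force: [-0.2, 2.3, 1.2]
width: 88.0
```

```bash
python3 - <<'E'
from h import *
S=viewer.get_image('side'); q=lambda p:((p[0]+.5)/3.5-.5+160,(p[1]+.5)/3.5-.5+100)
print(onz(S,*q((410,530)),0))
o=readout.get_obs();print(o['ft_force'],o['ee_pos'])
E
```

```text
[483.55319611  -3.71448643   0.        ]
[ 0.16395482  1.06053933 -0.33451761] [547.66918694   2.22155252 204.71105913]
```

apply_moves --commands '[[[0,-0.0015,0,0],[0,-0.003,0,0],[0,-0.003,0,0]]]'

```text
t: 12.5
ee_pos: [547.6, -0.3, 204.8]
orientation: [1.237, 1.191, -1.237]
ft_force: [-1.1, 6.4, 2.2]
width: 88.0
```

apply_moves --commands '[[[0,-0.0015,0,0],[0,-0.0025,0,0],[0,-0.0025,0,0]]]'

```text
t: 12.88
ee_pos: [547.5, -1.0, 205.2]
orientation: [1.238, 1.193, -1.235]
ft_force: [-1.5, 22.3, 6.2]
width: 87.8
```

apply_moves --commands '[[[0,0.006,0,0],[0,0.03,0,0],[0,0.08,0,0],[0,0.125,0.02,0],[0,0.16,0.07,0],[0,0.16,0.13,0],[0,0.16,0.195,0],[0,0.16,0.2,0]]]'

```text
t: 13.88
ee_pos: [548.7, 156.9, 409.5]
orientation: [1.242, 1.186, -1.23]
ft_force: [0.8, -1.6, -0.5]
width: 87.6
```

```bash
python3 - <<'E'
from h import *
T=shot('top','t10.png')
cv2.imwrite('pics/t10z.png',cv2.resize(T['color'][110:270,140:340,::-1],None,fx=3.7,fy=3.7,interpolation=2))
S=shot('side','s10.png')
cv2.imwrite('pics/s10z.png',cv2.resize(S['color'][100:270,160:370,::-1],None,fx=3.5,fy=3.5,interpolation=2))
o=readout.get_obs(); print(o['ee_pos'],o['ft_force'])
E
```

```text
[547.66881155 156.50672258 405.5456203 ] [ 0.9537019  -0.58481594 -1.83355983]
```

View pics/t10z.png

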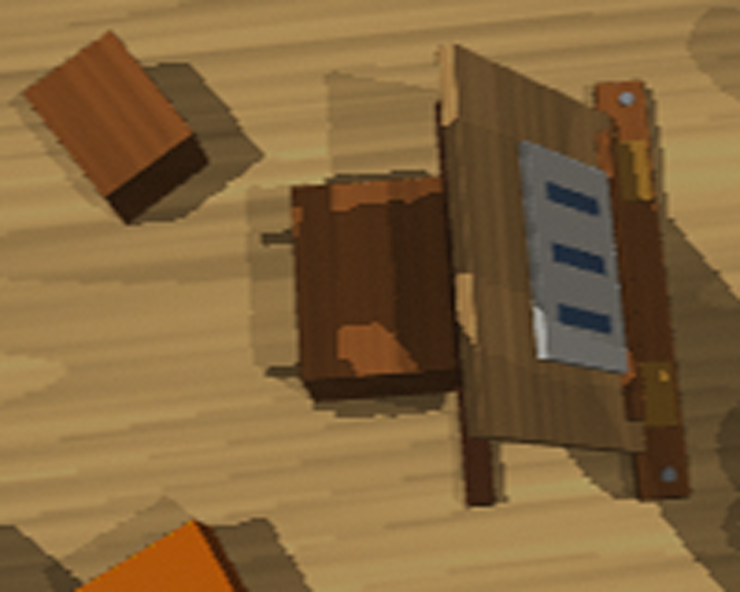

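View pics/s10z.png

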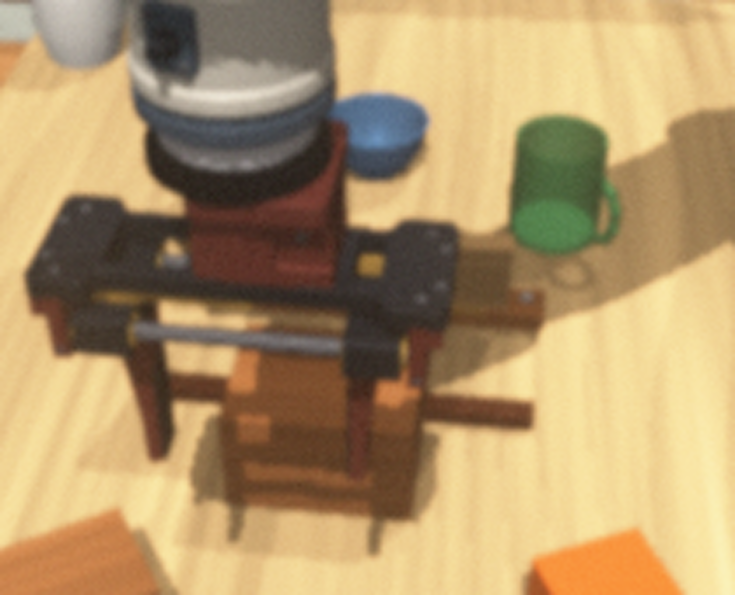

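```bash
python3 - <<'E'
from h import *
np.set_printoptions(precision=1,suppress=True)
T=viewer.get_image('top');S=viewer.get_image('side')
q=lambda p:((p[0]+.5)/3.7-.5+140,(p[1]+.5)/3.7-.5+110); s=lambda p:((p[0]+.5)/3.5-.5+160,(p[1]+.5)/3.5-.5+100)
for im,f,z,ps in [(T,q,85,[(293,188),(309,382)]),(S,s,0,[(230,505),(413,518)])]:
    a,b=[onz(im,*f(p),z) for p in ps]; m=(a+b)/2; r=m-H; print(a,b,np.linalg.norm(a-b),'yaw',round(np.arctan2(a[1]-b[1],a[0]-b[0]),4),'N,U of back mid',r@N,r@U)
# strip face
for im,f,z,ps in [(T,q,14,[(466,505),(438,100)]),(S,s,14,[(533,403)]),(S,s,0,[(533,428)])]:
    for p in ps: r=onz(im,*f(p),z)-H; print('strip',r@N,r@U)
for p in [(455,44),(476,437)]: print(theta(T,*q(p),180.4))
print([(d['position'],d['conf']) for d in models.place_of('top','strip')+models.place_of('top','block')])
E
```

```text
[610.7 -16.7  85. ] [481.2 -15.8  85. ] 129.50365675893426 yaw -0.0066 N,U of back mid 209.804687850415 -2.2070609072752356
[610.1 -15.6   0. ] [482.2 -14.8   0. ] 127.8926041119573 yaw -0.0062 N,U of back mid 210.84544049908686 -2.0878630139601286
strip 113.37582404786465 -144.889331258461
strip 111.62844669417512 145.89121620438598
strip 96.82120923190872 -143.63018582119923
strip 108.82048280897895 -145.08860530859732
[(55.6, 116.9), (-59.8, 255.8)]
[(53.4, -120.7), (-56.7, -80.0)]
[([543.7, -119.3, 0.3], 0.63), ([543.0, -112.0, 161.3], 0.47), ([337.9, 266.7, -0.9], 0.74), ([689.2, 108.7, -3.2], 0.7), ([545.5, -60.7, 1.6], 0.67), ([355.7, 95.6, -1.2], 0.64)]
```

```bash
python3 - <<'E'
import cv2
T=cv2.imread('pics/t10.png');S=cv2.imread('pics/s10.png')
cv2.imwrite('pics/t10b.png',cv2.resize(T[150:250,205:285],None,fx=6,fy=6,interpolation=2))
cv2.imwrite('pics/s10b.png',cv2.resize(S[180:260,200:320],None,fx=6,fy=6,interpolation=2))
E
```

```text
(no output)
```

View pics/t10b.png

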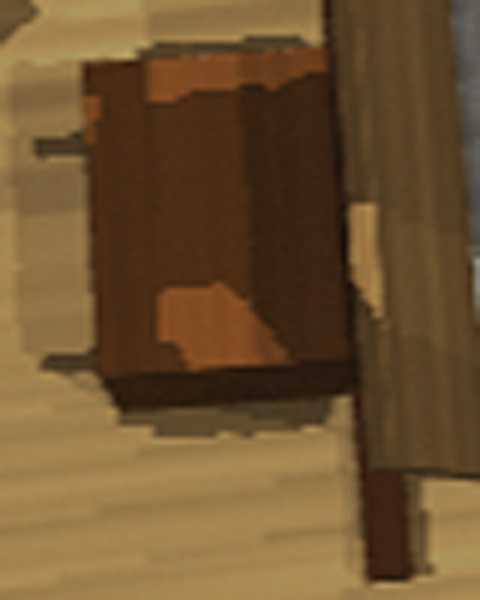

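View pics/s10b.png

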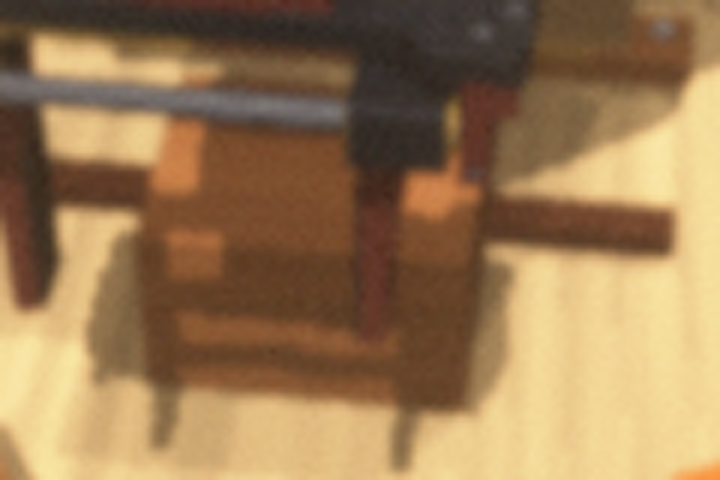

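```bash
python3 - <<'E'
from h import *
np.set_printoptions(precision=1,suppress=True)
T=viewer.get_image('top');S=viewer.get_image('side')
q=lambda p:((p[0]+.5)/6-.5+205,(p[1]+.5)/6-.5+150); s=lambda p:((p[0]+.5)/6-.5+200,(p[1]+.5)/6-.5+180)
def L(im,f,z,a,b):
    a,b=onz(im,*f(a),z),onz(im,*f(b),z); d=a-b; print(a,b,'yaw',round(np.arctan2(d[1],d[0]),4))
L(T,q,85,(83,64),(103,375));L(T,q,85,(103,375),(350,358));L(T,q,85,(83,64),(326,46));L(T,q,0,(123,408),(330,390))
L(S,s,0,(155,383),(468,411));L(S,s,85,(142,243),(478,265))
E
```

```text
[611.3 -15.7  85. ] [483.5 -12.7  85. ] yaw -0.0234
[483.5 -12.7  85. ] [ 479.4 -109.2   85. ] yaw 1.5287
[611.3 -15.7  85. ] [ 608. -114.   85.] yaw 1.5364
[484.8 -12.3   0. ] [ 482.7 -101.2    0. ] yaw 1.5468
[610.2 -17.3   0. ] [482.2 -13.4   0. ] yaw -0.0305
[608.1 -10.9  85. ] [479.9 -10.1  85. ] yaw -0.0064
```

apply_moves --commands '[[[0,-0.055,0,0],[0,-0.115,0,0],[-0.002,-0.175,0,0],[-0.003,-0.23,0,0],[-0.004,-0.275,0,0],[-0.004,-0.297,-0.01,0],[-0.004,-0.297,-0.04,0],[-0.004,-0.297,-0.055,0]]]'

```text
t: 15.28
ee_pos: [543.0, -140.4, 347.4]
orientation: [1.237, 1.194, -1.24]
ft_force: [0.3, -0.7, -0.0]
width: 88.1
```

```bash
python3 - <<'E'
from h import *
T=shot('top','t11.png')
S=shot('side','s11.png')
cv2.imwrite('pics/s11z.png',cv2.resize(S['color'][90:270,160:370,::-1],None,fx=3.3,fy=3.3,interpolation=2))
o=readout.get_obs(); print(o['ee_pos'],o['ft_force'])
E
```

```text
[ 543.00268419 -139.84720148  347.47338185] [-0.39111983 -0.0247334   0.01929003]
```

View pics/s11z.png

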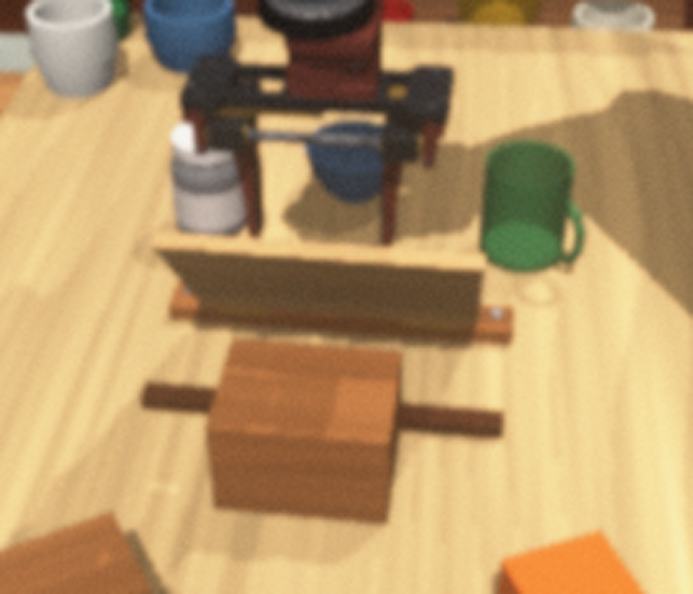

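View pics/t11.png

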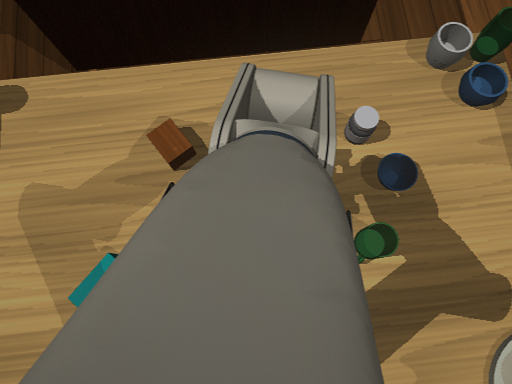

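```bash
python3 - <<'E'
import cv2
S=cv2.imread('pics/s11.png')
cv2.imwrite('pics/s11b.png',cv2.resize(S[160:255,195:320],None,fx=6,fy=6,interpolation=2))
E
```

```text
(no output)
```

View pics/s11b.png

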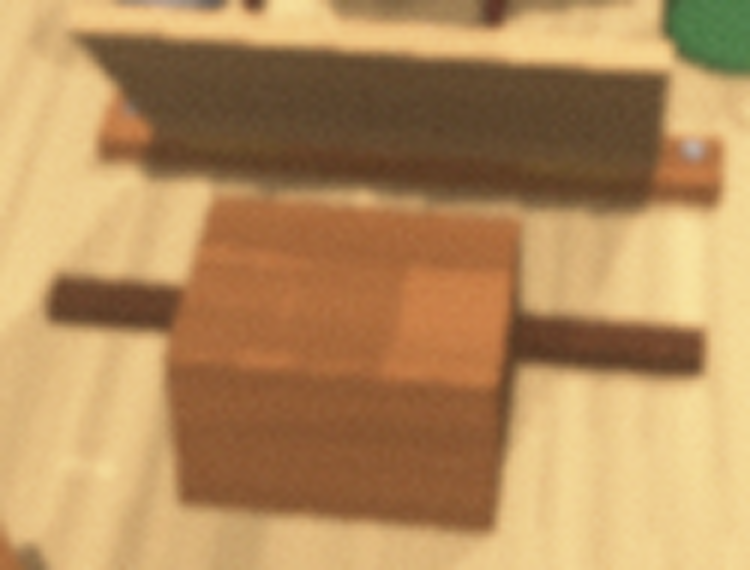

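```bash
python3 - <<'E'
from h import *
np.set_printoptions(precision=1,suppress=True)
S=viewer.get_image('side')
s=lambda p:((p[0]+.5)/6-.5+195,(p[1]+.5)/6-.5+160)
def L(n,z,a,b):
    a,b=onz(S,*s(a),z),onz(S,*s(b),z); d=a-b; r=(a+b)/2-H; print(n,a,b,'yaw',round(np.arctan2(d[1],d[0]),4),'N,U',r@N,r@U)
L('front top',85,(212,198),(520,221));L('back top',85,(170,361),(500,386));L('back foot',0,(183,501),(493,528))
L('strip foot',0,(50,320),(703,374)); L('strip top back',14,(58,275),(706,328))
print([theta(S,*s(p)) for p in [(78,38),(667,73)]])
E
```

```text
front top [ 608.7 -110.2   85. ] [ 480.7 -106.2   85. ] yaw -0.0307 N,U 117.87889397880504 0.09137556823949204
back top [609.1 -11.9  85. ] [482.9  -9.3  85. ] yaw -0.0209 N,U 215.48913350349872 -2.424411335276086
back foot [611.2 -18.3   0. ] [484.3 -14.8   0. ] yaw -0.0276 N,U 209.55867322949513 -0.38768755914834946
strip foot [ 688.9 -121.1    0. ] [ 399.7 -111.6    0. ] yaw -0.0327 N,U 109.74070697012539 0.03532920620322671
strip top back [ 686.9 -135.8   14. ] [ 399.4 -125.8   14. ] yaw -0.0347 N,U 95.2858348454534 -0.5481366709204715
[[(50.0, 114.2), (-157.6, 205.8)], [(51.0, -118.5), (-158.9, -119.9)]]
```

apply_moves --commands '[[[0,0.001,-0.008,0],[0,0.006,-0.013,0],[0,0.0125,-0.019,0],[0,0.018,-0.024,0],[0.001,0.023,-0.029,0],[0.001,0.028,-0.034,0],[0.001,0.0325,-0.039,0],[0.001,0.0325,-0.039,0]]]'

```text
t: 16.42
ee_pos: [544.3, -107.3, 309.9]
orientation: [1.236, 1.193, -1.238]
ft_force: [0.7, -0.2, 0.9]
width: 87.7
```

```bash
python3 - <<'E'
from h import *
S=shot('side','s12.png')
cv2.imwrite('pics/s12z.png',cv2.resize(S['color'][90:270,160:370,::-1],None,fx=3.3,fy=3.3,interpolation=2))
o=readout.get_obs(); print(o['ee_pos'],o['ft_force'])
E
```

```text
[ 544.13213441 -107.41255939  309.99209465] [-0.48889983  0.45424648 -1.72489189]
```

View pics/s12z.png

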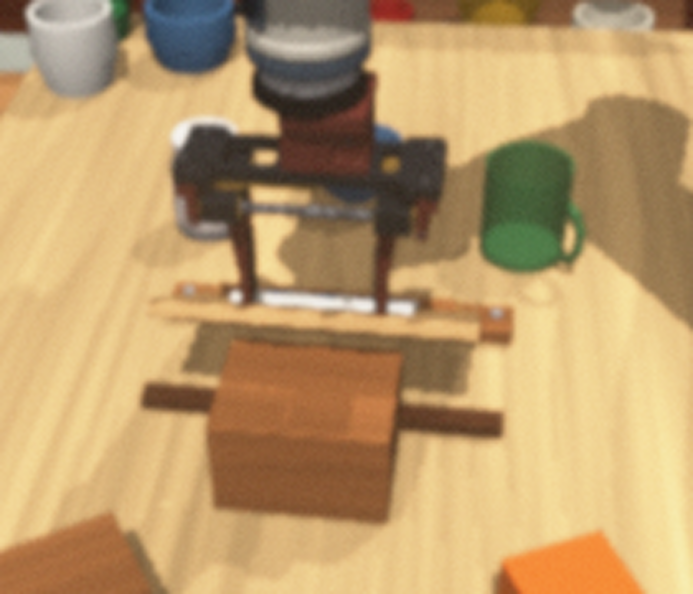

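apply_moves --commands '[[[0,0.003,-0.004,0],[0,0.006,-0.0075,0],[0,0.008,-0.01,0],[0,0.008,-0.011,0]]]'

```text
t: 16.98
ee_pos: [544.4, -99.5, 299.4]
orientation: [1.237, 1.192, -1.238]
ft_force: [-1.9, -0.3, 2.4]
width: 87.9
```

apply_moves --commands '[[[0,0.0008,-0.0015,0],[0,0.0015,-0.003,0],[0,0.0015,-0.003,0]]]'

```text
t: 17.35
ee_pos: [544.7, -98.0, 296.6]
orientation: [1.237, 1.191, -1.237]
ft_force: [-0.7, 0.4, 2.1]
width: 87.5
```

apply_moves --commands '[[[0,0.0005,-0.0015,0],[0,0.001,-0.003,0],[0,0.001,-0.003,0]]]'

```text
t: 17.73
ee_pos: [544.8, -97.1, 294.1]
orientation: [1.237, 1.191, -1.237]
ft_force: [-2.5, 0.9, 7.6]
width: 87.7
```

```bash
python3 - <<'E'
from h import *
S=shot('side','s13.png')
cv2.imwrite('pics/s13z.png',cv2.resize(S['color'][160:255,195:320,::-1],None,fx=6,fy=6,interpolation=2))
o=readout.get_obs(); print(o['ee_pos'],o['ft_force'])
E
```

```text
[544.84782902 -97.13931254 294.10308337] [-1.69354124 -0.05562466  7.57444158]
```

View pics/s13z.png

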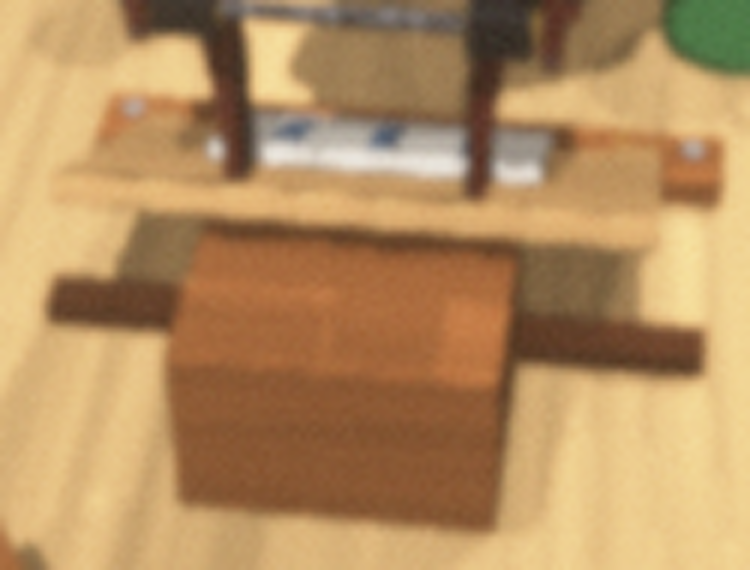

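apply_moves --commands '[[[0,0,-0.001,0],[0,0,-0.002,0],[0,0,-0.002,0]]]'

```text
t: 18.15
ee_pos: [544.9, -97.0, 293.5]
orientation: [1.238, 1.19, -1.236]
ft_force: [-5.6, 1.4, 22.7]
width: 87.6
```

apply_moves --commands '[[[0,0,0,0],[0,0,0.002,0],[0,0,0.01,0],[0,-0.005,0.05,0],[0,-0.05,0.1,0],[0,-0.1,0.13,0],[0,-0.13,0.15,0],[0,-0.13,0.15,0]]]'

```text
t: 19.15
ee_pos: [544.8, -229.1, 443.5]
orientation: [1.24, 1.186, -1.237]
ft_force: [0.9, 0.6, -0.0]
width: 87.9
```

```bash
python3 - <<'E'
from h import *
S=shot('side','s14.png');T=shot('top','t14.png')
cv2.imwrite('pics/s14z.png',cv2.resize(S['color'][160:255,195:320,::-1],None,fx=6,fy=6,interpolation=2))
o=readout.get_obs(); print(o['ee_pos'],o['ft_force'])
print([(d['position'],d['conf']) for d in models.place_of('side','mug')+models.place_of('side','jar')+models.place_of('side','bowl')])
E
```

```text
[ 544.31943265 -226.88060924  441.05029788] [-0.94278902  1.38810141 -0.37789586]
[([379.6, -365.3, -0.9], 0.61), ([545.1, -455.2, 0.8], 0.59), ([678.0, -392.0, -1.1], 0.92), ([544.6, -454.7, 5.5], 0.67)]
```

View pics/s14z.png

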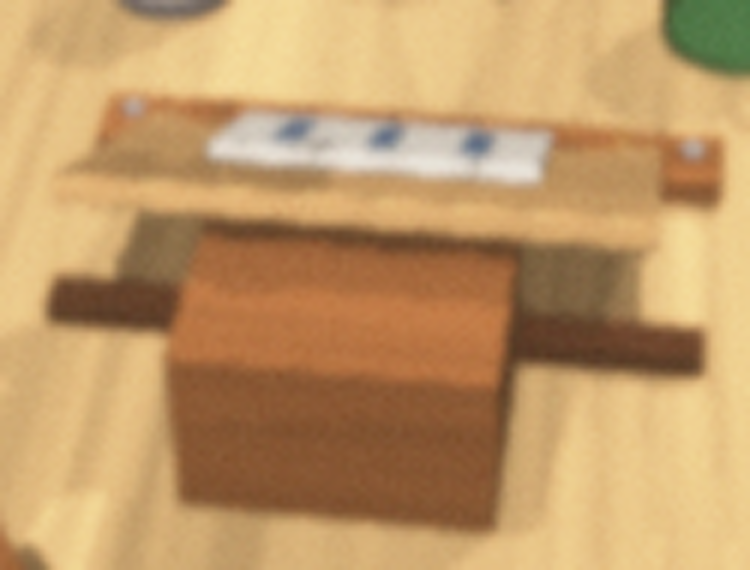

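```bash
python3 - <<'E'
from h import *
S=viewer.get_image('side')
s=lambda p:((p[0]+.5)/6-.5+195,(p[1]+.5)/6-.5+160)
print('lower',[theta(S,*s(p)) for p in [(62,202),(655,250)]],'upper-3.8',[theta(S,*s(p),180.4) for p in [(62,172),(660,212)]], np.degrees(np.arctan(63/111.)))
L=[onz(S,*s(p),0) for p in [(183,501),(493,528)]]; print('back foot',L)
print(readout.get_obs()['t']); workorder.close_job()
E
```

```text
lower [[(29.1, 115.5), (-128.0, 208.7)], [(29.1, -119.3), (-128.0, -121.1)]] upper-3.8 [[(32.9, 115.9), (-133.4, 210.8)], [(33.8, -120.0), (-134.7, -122.2)]] 29.577838681261326
back foot [array([611.2232791 , -18.32559824,   0.        ]), array([484.34876282, -14.82928884,   0.        ])]
19.45
the job is handed in; nothing more can be done
```

The easel is set to its working slope: the board rests on the prop block, the block stands against the strip, and the arm is clear. I handed the job in at about 19.5 s of the 72 s allowed.

- **Board raised:** the fingertips pushed and lifted its free edge to about 50° (side view 50–51°; the rougher top view gave 47–52°). It stayed there when the arm let go.
- **Block placed:** I pushed it until the wrist force rose to about 22 N at the strip.
    - In the last clear side view its face was flush with the strip to within the 2 mm calibration, and about 0.4° off parallel.
    - It was within about 3 mm of the middle of the board's width.
- **Board pressed:** I pressed down to about 23 N, then lifted off. The board now stands at about 29°, and resting on the block should give 29.6°. The block had not moved.
- **Pots and jar:** the mug, bowl and jar still read at their starting places, within the networks' error. The largest difference, about 6 mm on the jar, is detector scatter, since the arm never went near it.

**Disagreement:** edge readings of the block's yaw right after the push disagreed by up to 2°. I relied on the clear side view and the gripper's own heading, which agreed with each other.

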